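Break down the punch stack and restock the tooling rows

TASK

Restock the punch bays from the stack on the turntable. First bring the older short segment, which lies at the back of the two-place short row, forward onto the front place; then take the stack apart from the top and set the new short segment behind the older one, next the middle segment in the middle bay and last the long one in the long bay. Each is to lie flat, centred on its wooden inlay and square to it, set down gently rather than dropped; leave the gauge, the green tip protector and the zinc die seat where they are.

Things in the scene. Friction and masses are not known exactly. Their poses are not given: they have to be found in the camera images.
- short_center (a point): New short segment: black steel punch piece (bright rims) lying flat, 24 mm high, 50 mm from tang to tip along x (tip +x; tang and nose thinner than the full-height middle 26 mm), 26 mm along y between flat end faces (grip these); 190 g +-25%. Point: centre, 12 mm above underside, z up. Top of the stack (long, mid, short from below, turned up to 7 degrees to each other) on a fixed turntable, 230 mm across, top at 20 mm.
- mid_center (a point): Middle segment: black steel punch piece (bright rims) lying flat, 24 mm high, 50 mm from tang to tip along x (tip +x; tang and nose thinner than the full-height middle 26 mm), 42 mm along y between flat end faces (grip these); 300 g +-25%. Point: centre, 12 mm above underside, z up. It lies in the middle of the stack.
- long_center (a point): Long segment: black steel punch piece (bright rims) lying flat, 24 mm high, 50 mm from tang to tip along x (tip +x; tang and nose thinner than the full-height middle 26 mm), 58 mm along y between flat end faces (grip these); 420 g +-25%. Point: centre, 12 mm above underside, z up. Bottom of the stack, on the turntable.
- old_center (a point): Older short segment: black steel punch piece (bright rims) lying flat, 24 mm high, 50 mm from tang to tip along x (tip +x; tang and nose thinner than the full-height middle 26 mm), 26 mm along y between flat end faces (grip these); 190 g +-25%. Point: centre, 12 mm above underside, z up. Looks like the new short one but lies alone on the back place of the short row.
- lane: Short row. Fixed plate 170 by 76 mm (x by y), 6 mm thick, two flush wooden inlays 54 by 30: front place at x = -38 mm (nearer the robot), back place at x = +38 mm, y = 0. A stop 21 mm high (from the table) stands on its back (+x) edge. Origin: centre of underside, on the table; x to the back (away from robot), y along a placed segment's y; a placed segment's centre is 18 mm above the origin.
- bay_mid: Middle bay. Fixed plate 100 by 92 mm (x by y), 6 mm thick, with a flush wooden inlay 54 by 46 mm at its centre, the middle segment's place. A stop 21 mm high (from the table) stands on its back (+x) edge. Origin: centre of underside, on the table; x to the back (away from robot), y along a placed segment's y; a placed segment's centre is 18 mm above the origin.
- bay_long: Long bay. Fixed plate 100 by 108 mm (x by y), 6 mm thick, with a flush wooden inlay 54 by 62 mm at its centre, the long segment's place. A stop 21 mm high (from the table) stands on its back (+x) edge. Origin: centre of underside, on the table; x to the back (away from robot), y along a placed segment's y; a placed segment's centre is 18 mm above the origin.
- gauge: Bystander, loose: small lever gauge with a round brass face, 26 by 40 mm, 18 mm high, with a 12 mm feeler, on the turntable about 80 mm from the stack on the robot's side. Origin: centre of its underside.
- protector: Bystander, loose: green plastic U-shaped tip protector, 22 by 70 mm, 18 mm high, on the turntable about 80 mm from the stack on the far side. Origin: centre of its underside.
- die_seat: Bystander, loose: zinc die seat block with a groove, 60 by 80 mm, 28 mm high, on the table beyond the bays. Origin: centre of its underside.
Not all that is in view belongs to the job. What is shaped like the part that bears mid_center but pink is not meant. Leave any orange look-alike of the lane alone.

How it is judged:
By the outcome, as a careful person would: the job done as asked, in the order asked, and still so for the second after the job is handed in, with the robot touching nothing.
It also fails if it takes over 112 s, if anything falls off the work surface, if the arm or the gripper's body presses on something with over 40 N, if the wrist force passes 120 N, or if a joint passes its speed limit or range.

ROBOT

A 7-joint arm with a two-finger parallel gripper is mounted at the origin on the work surface. World frame = base frame: x ahead of the robot, y to its left, z up, the work surface at z = 0. Lengths are in m, angles in rad, forces in N, time in s.
With the tool pointing down it reaches from about 0.425 to 0.825 m from the base axis. Payload 3.6 kg.
Tool frame: the origin (TCP) lies at the very end of the fingers, on their centre line; the grasp point (between the pads) lies bot.grip_point_offset behind it (bot.grip_point_offset is the distance from the TCP to the grasp point, in m); y points along the fingers, x is the direction in which the jaws open and shut, and the axes are right-handed (so a half turn about y gives the same grasp; the last joint's range is limited). The gripper opens to 85 mm and grips with 20 to 120 N. Pads are 22 mm wide; open, the fingers measure 114 mm over their backs; the gripper's body (76 mm by 85 mm) begins 54 mm behind the grasp point. The pads swing forward as they close: fully open they stand 13 mm farther back than shut.
Start: joints at [1.185, 0.615, -0.013, 1.423, 0.008, 1.103, -0.04], TCP at [0.229, -0.608, 0.196] pointing down, gripper open.
Joint ranges: [-3.12, 3.12], [-0.3, 2.06], [-1.34, 1.32], [0.26, 2.42], [-1.36, 4.5], [0.01, 1.98], [-2.84, 2.84]. Speed limits (rad/s): [2.79, 2.79, 3.14, 3.14, 3.14, 3.14, 3.14].

INTERFACE

Orientations are given as a 3x3 rotation matrix whose columns are the frame's x, y, z axes.
In Python, from station import bot gives the robot as it stands. The module is installed in compiled form; this text tells all that it offers. Calls block until the motion is done:
- bot.move_ptp(position, orientation): joint-space move of the TCP to a pose.
- bot.move_linear(position, frame=None, max_speed=0.15, force_limit=None): straight line of the TCP; frame=None keeps the orientation; max_speed is the mean speed in m/s. With force_limit (N) it stops when the force on the tool has changed by that much, and returns True; else False.
- bot.movej(angles): joint-space move.
- bot.let_go() and bot.close(effort=None): open the fingers fully, or close them until they stop; effort is the grip in N (None keeps the last).
- bot.hold(seconds).
- bot.ik(position, orientation): joint angles nearest the present ones, or None.
- bot.get_image(name): name is "scene" or "top"; returns a dict with "img" (420x560x3 uint8, blue, green, red), "fx", "fy", "cx", "cy" (pixels), "R" (3x3) and "t" (3): a world point X has camera coordinates R X + t. Camera axes: x right, y down, z forward; pixel columns grow to the right and rows downward; lengths in m; the calibration is good to about 2 mm. A picture is of the moment at which its call begins. There is no depth.
A pose or a line that the arm cannot do raises bot.Unreachable and nothing moves.
- bot.finish_job(): hands the job in, once; it reports no verdict.
Readings, each from a call of its own:
- bot.get_time(): time.
- bot.get_joint_positions(): joint angles.
- bot.get_qd(): joint speeds.
- bot.get_tau(): joint torques, N m.
- bot.get_tool_pos(): TCP position.
- bot.get_tcp_rot(): TCP orientation.
- bot.get_force(): force on the tool from outside, world axes, zero at the start.
- bot.get_torque(): the same for the moment, N m.
- bot.get_finger_gap(): opening from 0.0 (shut) to 1.0 (fully open).
Only numpy, scipy, OpenCV 4.12 (cv2) and the standard library are available. Lean on these libraries where they do the work, as an engineer would, in place of code of your own. Each camera call takes 0.05 s, during which the arm holds its last target.

## Working session

There is one attempt and no reset: what is moved stays moved. The work goes in short steps, each a Python script; the robot and the scene stay as the last script left them, time stands still between calls to the robot, and variables do not carry over. Pictures are saved under pics/ and viewed, and the job is handed in when it is done.

```bash
ls; mkdir -p pics
python3 - <<'E'
from station import bot
import cv2,numpy as np
print(bot.get_time(),bot.grip_point_offset)
for n in("scene","top"):
    d=bot.get_image(n); cv2.imwrite(f"pics/{n}0.png",d["img"])
    print(n,d["fx"],d["fy"],d["cx"],d["cy"],np.array(d["R"]).round(4).tolist(),d["t"], (-np.array(d["R"]).T@np.array(d["t"])).round(3))
print(bot.get_tcp_rot(),bot.get_tool_pos(),bot.get_force())
E
```

```text
pics
0.0 0.0187
scene 380.18503367361615 380.18503367361615 280.93868193627384 207.33352478098314 [[0.7523, 0.6585, -0.0213], [0.3269, -0.4012, -0.8557], [-0.572, 0.6368, -0.5171]] [-0.44908781 -0.10332722  1.23807514] [ 1.08  -0.534  0.542]
top 398.34472613613707 398.34472613613707 277.53054269534874 205.55709186920728 [[0.0427, -0.9991, 0.0014], [-0.9787, -0.0422, -0.201], [0.2008, 0.0072, -0.9796]] [-0.01901862  0.61626412  0.94675982] [0.414 0.    1.051]
[[ 3.52179402e-01 -8.64187273e-04  9.35932114e-01]
 [-9.35929473e-01  2.22339497e-03  3.52180461e-01]
 [-2.38529663e-03 -9.99997155e-01 -2.57844286e-05]] [ 0.22858828 -0.60763164  0.19512891] [ 0.66963169 -0.56748537 -0.41468219]
```

View pics/scene0.png

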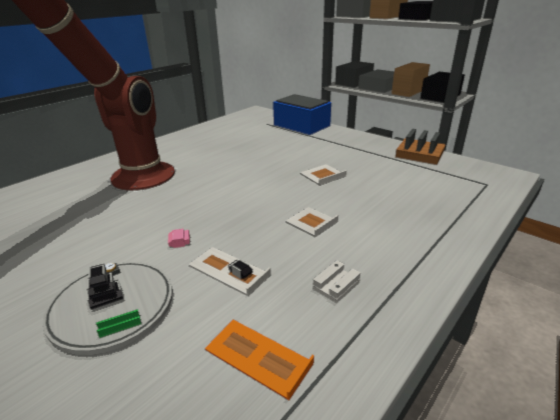

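View pics/top0.png

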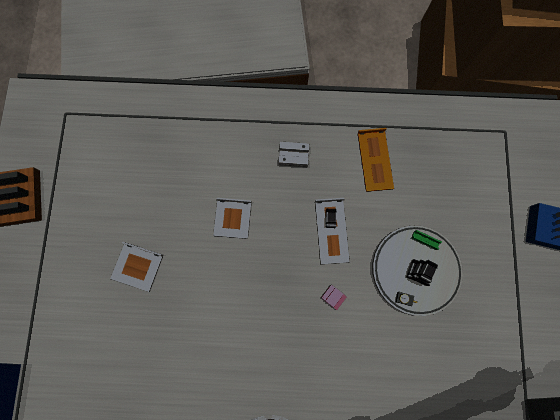

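Top view: old segment (331,217) on the white lane; stack (422,271) on the turntable; gauge (405,298); protector (426,239); pink decoy (334,296); orange lane decoy (376,160); bay_mid (233,218); bay_long (137,267). Next I zoom in on these.

Run:
```python
import cv2,numpy as np
t=cv2.imread("pics/top0.png");s=cv2.imread("pics/scene0.png")
def crop(im,x,y,w,h,k):return cv2.resize(im[y:y+h,x:x+w],None,fx=k,fy=k,interpolation=cv2.INTER_CUBIC)
cv2.imwrite("pics/c_stack.png",crop(t,365,220,100,100,6))
cv2.imwrite("pics/c_lane.png",crop(t,305,190,60,80,7))
cv2.imwrite("pics/c_bays.png",np.hstack([crop(t,105,235,60,60,6),crop(t,205,190,60,60,6)]))
cv2.imwrite("pics/c_sstack.png",crop(s,40,250,140,100,5))
cv2.imwrite("pics/c_slane.png",crop(s,180,240,100,60,7))
```

```text
(no output)
```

View pics/c_stack.png

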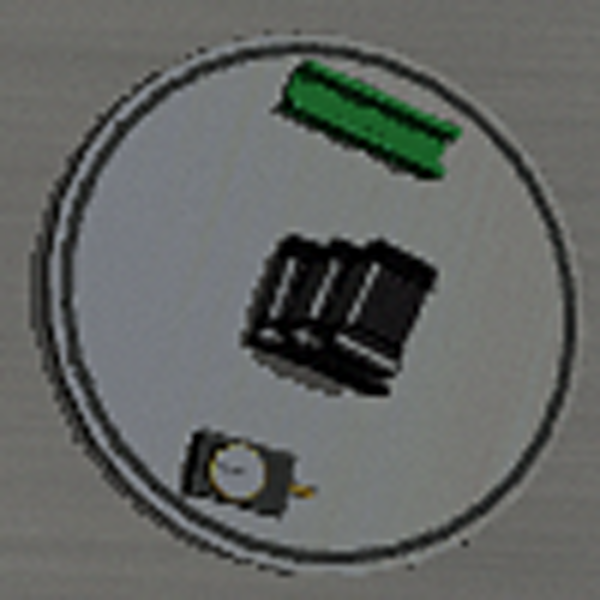

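View pics/c_lane.png

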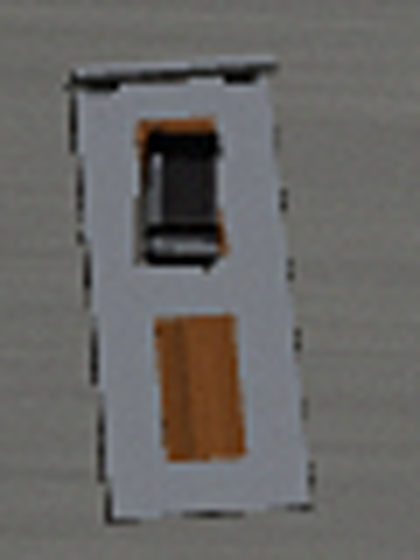

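View pics/c_bays.png

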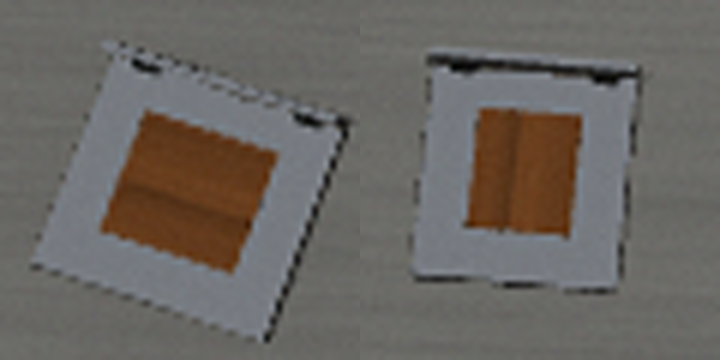

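View pics/c_sstack.png

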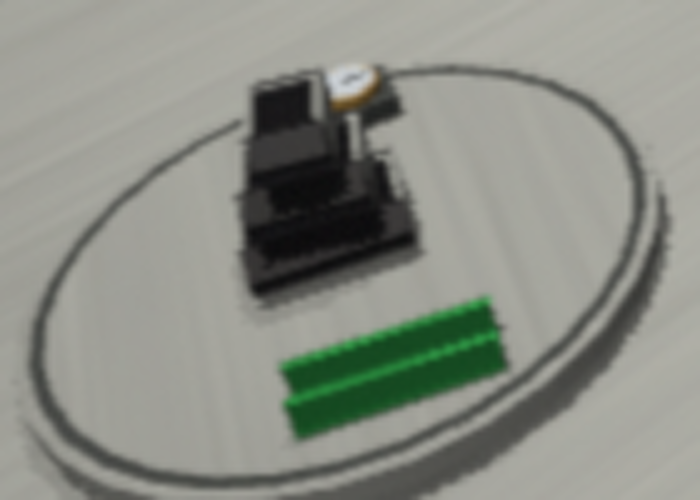

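View pics/c_slane.png

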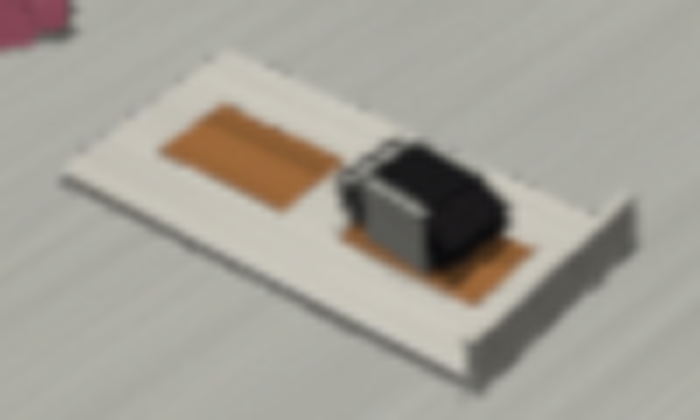

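```bash
cat > h.py <<'E'
import cv2,numpy as np
def cam(d): return np.array([[d["fx"],0,d["cx"]],[0,d["fy"],d["cy"]],[0,0,1]]),np.array(d["R"]),np.array(d["t"])
def proj(d,X):
    K,R,t=cam(d);p=(np.atleast_2d(X)@R.T+t)@K.T;return p[:,:2]/p[:,2:]
def unproj(d,uv,z):
    K,R,t=cam(d);c=-R.T@t;uv=np.atleast_2d(uv)
    r=np.c_[uv,np.ones(len(uv))]@np.linalg.inv(K).T@R
    return c+r*((z-c[2])/r[:,2])[:,None]
def rect(d,x0,x1,y0,y1,z,mm=0.0005):
    "rectified view of plane z: up=+x, left=+y"
    w=int((y1-y0)/mm);h=int((x1-x0)/mm)
    W=np.array([[x1,y1,z],[x1,y0,z],[x0,y0,z],[x0,y1,z]]);S=np.float32([[0,0],[w,0],[w,h],[0,h]])-.5
    H=cv2.getPerspectiveTransform(proj(d,W).astype(np.float32),S)
    return cv2.warpPerspective(d["img"],H,(w,h),flags=cv2.INTER_CUBIC)
def inlays(d,z=0.006,lo=(5,110,40),hi=(18,255,255),k=6,boxes=None):
    im=cv2.resize(d["img"],None,fx=k,fy=k,interpolation=cv2.INTER_CUBIC)
    m=cv2.inRange(cv2.cvtColor(im,cv2.COLOR_BGR2HSV),lo,hi)
    out=[]
    for c in cv2.findContours(m,cv2.RETR_EXTERNAL,cv2.CHAIN_APPROX_NONE)[0]:
        if cv2.contourArea(c)<30*k*k:continue
        uv=(c[:,0,:]+.5)/k-.5
        X=unproj(d,uv,z)[:,:2]
        (cx,cy),(w,h),a=cv2.minAreaRect((X*1000).astype(np.float32))
        out.append((round(cx,1),round(cy,1),round(w,1),round(h,1),round(a,1),uv.mean(0).round(0).tolist()))
    return out
E
python3 - <<'E'
from station import bot
from h import *
import pickle
D={n:bot.get_image(n) for n in("scene","top")};pickle.dump(D,open("d0.pkl","wb"))
for n in D:
    print(n);[print(o) for o in inlays(D[n])]
for n in D:
    print(n,unproj(D[n],{"top":[331,217],"scene":[240,270]}[n],.03),unproj(D[n],{"top":[428,270],"scene":[98,268]}[n],.092))
E
```

```text
scene
(1155.0, -1.9, 2.2, 118.3, 9.3, [559.0, 389.0])
(768.4, -250.4, 171.3, 88.8, 8.0, [262.0, 358.0])
(619.9, -131.1, 19.4, 27.2, 4.3, [248.0, 278.0])
(527.8, -141.2, 51.5, 27.7, 6.7, [216.0, 262.0])
(1044.0, 447.3, 74.6, 89.0, 89.8, [540.0, 230.0])
(587.8, 129.7, 42.6, 51.6, 88.8, [311.0, 220.0])
(448.7, 370.2, 57.2, 45.0, 74.5, [322.0, 173.0])
(11.7, -6.4, 195.1, 180.4, 62.0, [142.0, 178.0])
(608.5, 739.5, 151.6, 198.8, 13.5, [420.0, 150.0])
(-618.8, 227.3, 90.2, 226.1, 59.6, [113.0, 119.0])
(-874.8, 433.6, 310.5, 1796.7, 64.1, [129.0, 119.0])
(75.6, 1793.3, 205.8, 908.2, 21.7, [410.0, 79.0])
(-4762.8, 1772.0, 506.6, 7240.0, 68.8, [83.0, 48.0])
(-2982.7, 7426.7, 871.8, 4987.6, 28.2, [387.0, 7.0])
top
(450.9, 367.9, 61.9, 54.2, 74.8, [136.0, 267.0])
(528.9, -142.4, 53.9, 29.9, 5.8, [333.0, 245.0])
(588.9, 127.9, 46.1, 53.9, 87.4, [232.0, 218.0])
(628.0, 710.1, 145.2, 92.7, 10.8, [17.0, 194.0])
(771.4, -256.3, 178.7, 82.9, 7.9, [373.0, 157.0])
(1013.1, -675.3, 216.5, 28.1, 90.0, [524.0, 83.0])
(1244.3, -718.7, 89.5, 173.9, 0.6, [528.0, 16.0])
(1154.1, -468.0, 252.7, 44.7, 0.2, [449.0, 40.0])
scene [[ 0.61189452 -0.14380294  0.03      ]] [[ 0.46275347 -0.35502801  0.092     ]]
top [[ 0.59880745 -0.13265632  0.03      ]] [[ 0.46942393 -0.35737605  0.092     ]]
```

Run:
```python
from h import *
import pickle
D=pickle.load(open("d0.pkl","rb"))
def g(im):
    im=(255*(im/255.)**0.5).astype(np.uint8)
    return cv2.resize(im,None,fx=3,fy=3,interpolation=cv2.INTER_CUBIC)
def R(n,cx,cy,z):
    return g(rect(D[n],cx-.05,cx+.05,cy-.05,cy+.05,z,0.00075))
cv2.imwrite("pics/r_old.png",np.hstack([R("top",.603,-.134,.03),R("scene",.603,-.134,.03)]))
cv2.imwrite("pics/r_stk.png",np.hstack([R("top",.465,-.357,.092),R("scene",.465,-.357,.092)]))
cv2.imwrite("pics/r_stk2.png",np.hstack([R("top",.465,-.357,.068),R("top",.465,-.357,.044)]))
```

```text
(no output)
```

View pics/r_old.png

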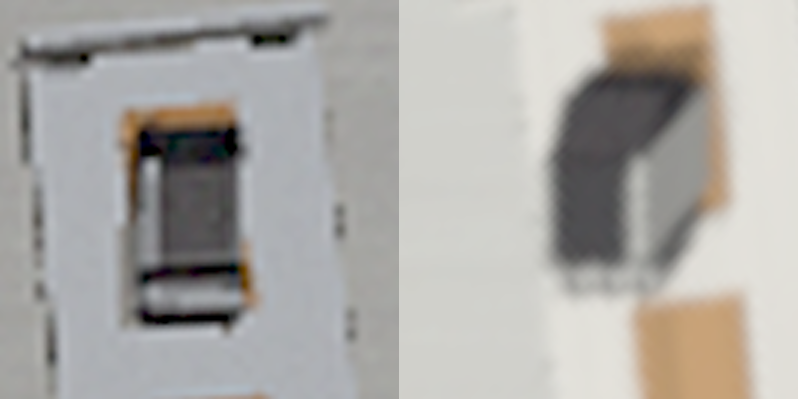

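View pics/r_stk.png

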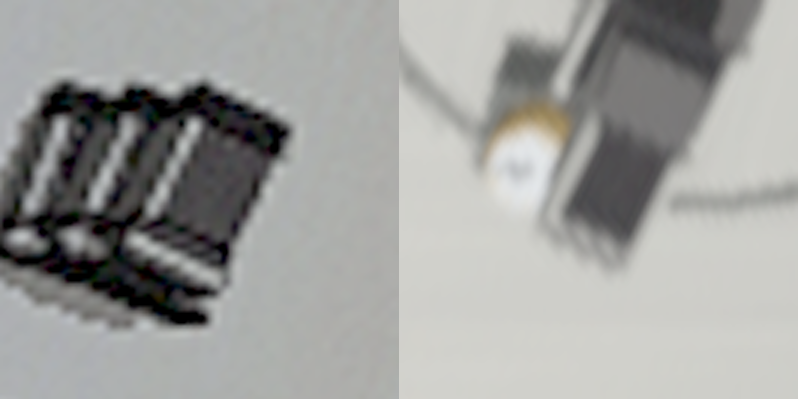

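View pics/r_stk2.png

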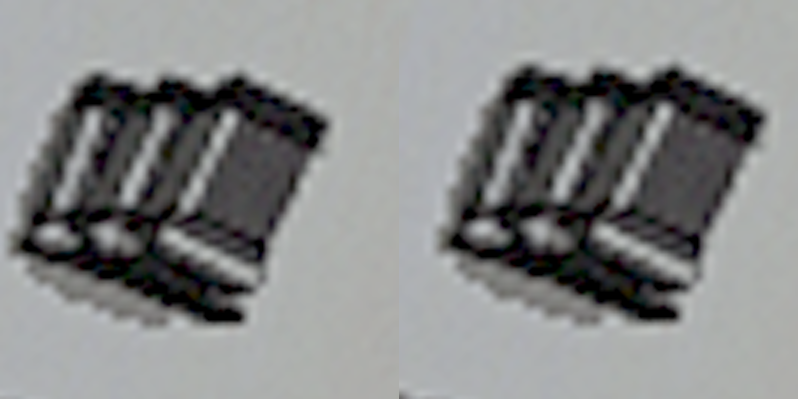

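```bash
cat >> h.py <<'E'
from scipy.ndimage import map_coordinates,gaussian_filter
from scipy.optimize import minimize
def fit(d,rects,z,p0,skip=(),blur=0.7,half=0.0012,verbose=False):
    """rects: list of (x0,x1,y0,y1) in object frame (m), at height z; p=(x,y,yawdeg).
    maximise |mean colour step| across each edge. skip: (rect idx, edge idx) edges order: -x,+x,-y,+y"""
    im=d["img"].astype(float); im=np.stack([gaussian_filter(im[...,k],blur) for k in range(3)],-1)
    segs=[]
    for i,(a,b,c,e) in enumerate(rects):
        E=[((a,c),(a,e),(1,0)),((b,c),(b,e),(1,0)),((a,c),(b,c),(0,1)),((a,e),(b,e),(0,1))]
        segs+= [s for j,s in enumerate(E) if (i,j) not in skip]
    u=np.linspace(.12,.88,25)[:,None]
    def samp(P):
        uv=proj(d,P);return np.stack([map_coordinates(im[...,k],[uv[:,1],uv[:,0]],order=1,mode='nearest') for k in range(3)],-1)
    def f(p):
        th=np.radians(p[2]);Rm=np.array([[np.cos(th),-np.sin(th)],[np.sin(th),np.cos(th)]]);s=0
        for A,B,n in segs:
            A_,B_,n_=map(np.array,(A,B,n)); L=A_+(B_-A_)*u
            v=[]
            for sg in(-1,1):
                W=(L+sg*half*n_)@Rm.T+np.array(p[:2])/1000
                v.append(samp(np.c_[W,np.full(len(W),z)]))
            s+=np.linalg.norm((v[1]-v[0]).mean(0))*np.linalg.norm(B_-A_)
        return -s*1000/100
    best=None
    for dx in(-3,0,3):
        for dy in(-3,0,3):
            for da in(-4,0,4):
                q=np.array(p0)+[dx,dy,da]; 
                v=f(q)
                if best is None or v<best[0]:best=(v,q)
    r=minimize(f,best[1],method="Nelder-Mead",options=dict(initial_simplex=best[1]+np.array([[0,0,0],[1.5,0,0],[0,1.5,0],[0,0,2]]),xatol=.01,fatol=1e-4))
    return r.x.round(2),round(r.fun,1)
def seg(l): return [(-.013,.013,-l/2,l/2)]
LANE=[(-.065,-.011,-.015,.015),(-.085,.085,-.038,.038)]
BM=[(-.027,.027,-.023,.023),(-.05,.05,-.046,.046)]
BL=[(-.027,.027,-.031,.031),(-.05,.05,-.054,.054)]
SK=((1,1),)
E
python3 - <<'E'
from h import *
import pickle
D=pickle.load(open("d0.pkl","rb"))
for n in D:
    d=D[n];print(n)
    print("lane",fit(d,LANE,.006,(566,-138,6),SK),"bm",fit(d,BM,.006,(588.5,128.5,-2.6),SK),"bl",fit(d,BL,.006,(450,369,-15.2),SK))
    print("old",fit(d,seg(.026),.030,(601,-133.5,0)),"short",fit(d,seg(.026),.092,(468,-356,-25)))
E
```

```text
scene
lane (array([ 565.08, -137.21,    6.25]), np.float64(-175.0)) bm (array([588.51, 128.95,  -2.19]), np.float64(-125.0)) bl (array([451.43, 369.1 , -15.94]), np.float64(-92.4))
old (array([ 599.  , -134.73,   -2.49]), np.float64(-42.1)) short (array([ 464.9 , -356.51,  -20.24]), np.float64(-56.7))
top
lane (array([ 567.46, -138.57,    6.17]), np.float64(-184.5)) bm (array([589.56, 127.88,  -2.75]), np.float64(-174.5)) bl (array([451.68, 368.05, -15.53]), np.float64(-199.9))
old (array([ 599.89, -128.65,    0.82]), np.float64(-41.5)) short (array([ 463.79, -357.48,  -25.85]), np.float64(-49.2))
```

```bash
cat >> h.py <<'E'
def overlay(d,items,c,wh=(50,45),k=14,name="o"):
    x0,y0=c[0]-wh[0]//2,c[1]-wh[1]//2
    im=d["img"][y0:y0+wh[1],x0:x0+wh[0]]
    im=(255*(im/255.)**0.5).astype(np.uint8); im=cv2.resize(im,None,fx=k,fy=k,interpolation=cv2.INTER_CUBIC)
    for (x,y,a),rect_,z,col in items:
        th=np.radians(a);R=np.array([[np.cos(th),-np.sin(th)],[np.sin(th),np.cos(th)]])
        q=np.array([[rect_[0],rect_[2]],[rect_[1],rect_[2]],[rect_[1],rect_[3]],[rect_[0],rect_[3]]])@R.T+np.array([x,y])/1000
        uv=(proj(d,np.c_[q,np.full(4,z)])-[x0,y0]+.5)*k-.5
        cv2.polylines(im,[np.round(uv*16).astype(np.int32)],True,col,1,cv2.LINE_AA,4)
    cv2.imwrite(f"pics/{name}.png",im)
E
python3 - <<'E'
from h import *
import pickle
D=pickle.load(open("d0.pkl","rb"))
f=(-.025,.025,-.013,.013);m=seg(.026)[0]
p=(600,-133,2)
overlay(D["top"],[(p,m,.030,(0,0,255)),(p,m,.006,(0,255,255)),(p,f,.006,(0,255,0))],(331,217),name="o1")
overlay(D["scene"],[(p,m,.030,(0,0,255)),(p,m,.006,(0,255,255)),(p,f,.006,(0,255,0))],(240,268),name="o2")
p=(464,-357.5,-26)
overlay(D["top"],[(p,m,.092,(0,0,255)),(p,m,.068,(0,255,255)),(p,f,.068,(0,255,0))],(423,270),name="o3")
overlay(D["scene"],[(p,m,.092,(0,0,255)),(p,m,.068,(0,255,255)),(p,f,.068,(0,255,0))],(103,285),name="o4")
E
```

```text
(no output)
```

View pics/o1.png

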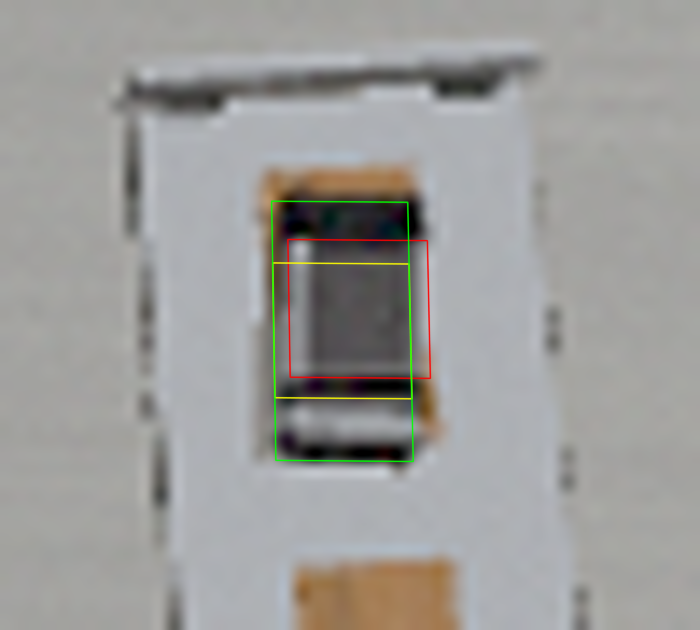

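View pics/o2.png

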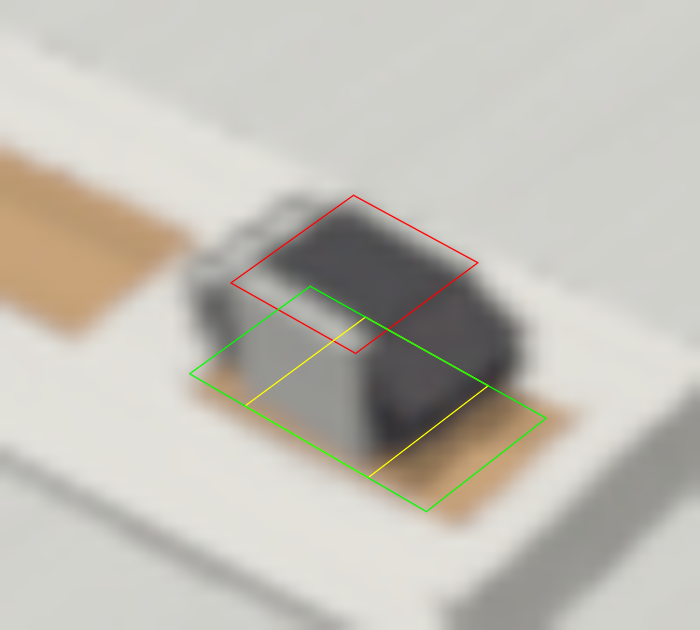

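View pics/o3.png

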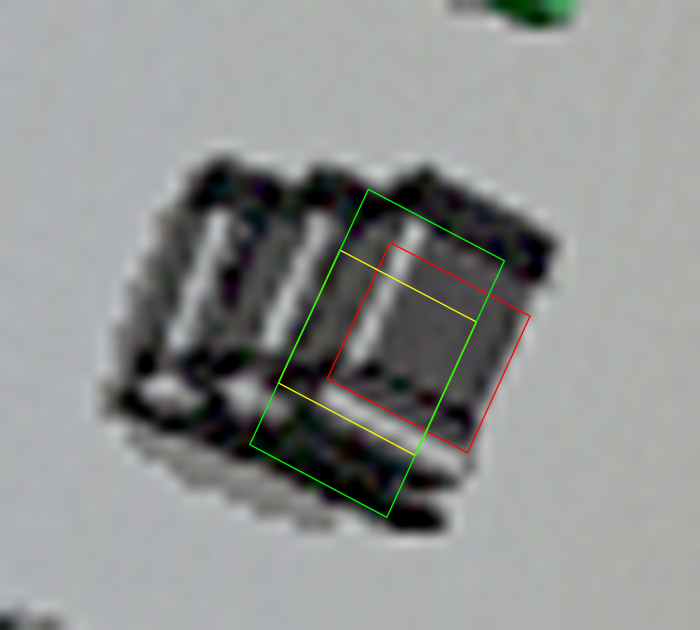

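View pics/o4.png

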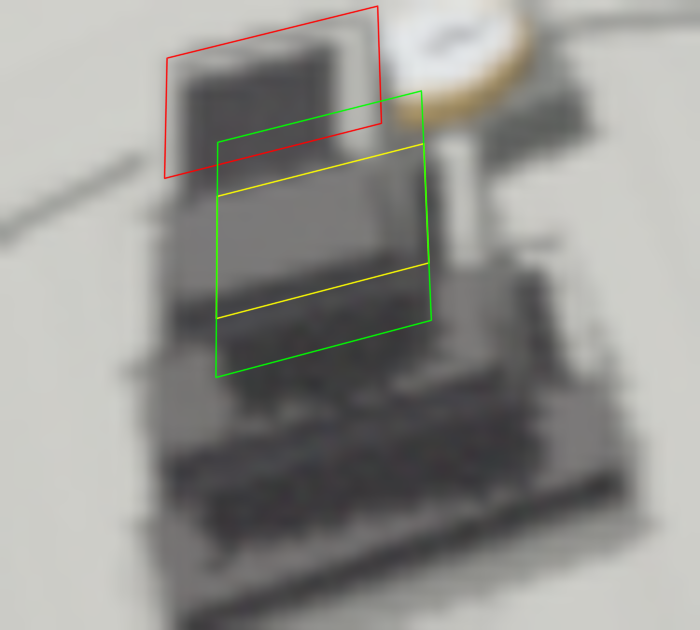

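The old one: plateau in top image at (331,217) and the fit overlay agrees; new short: plateau at (425,268) top of stack, tip toward upper right, like the old one. The lookalikes I'm ruling out are the pink piece (334,296) and the orange lane (376,160). Next I check reachability before moving.

```bash
cat >> h.py <<'E'
LANEP=(566.3,-137.9,6.2);BMP=(589.0,128.4,-2.6);BLP=(451.5,368.6,-15.6)
def ori(yaw,s): 
    a=np.radians(yaw+90*s);return np.array([[np.cos(a),0,-np.sin(a)],[np.sin(a),0,np.cos(a)],[0,-1,0]])
def off(P,dx,dy=0):
    a=np.radians(P[2]);return (P[0]+dx*np.cos(a)-dy*np.sin(a),P[1]+dx*np.sin(a)+dy*np.cos(a),P[2])
E
python3 - <<'E'
from station import bot
from h import *
np.set_printoptions(precision=2,suppress=True)
for nm,P,zs in(("old",(599.2,-132.5,2),(.008,.15)),("front",off(LANEP,-38),(.008,.15)),("short",(467.7,-358.5,-26),(.02,.07,.2)),("back",off(LANEP,38),(.008,.15)),("bm",BMP,(.008,.2)),("bl",BLP,(.008,.2))):
    for s in(-1,1):
        for z in zs:
            q=bot.ik([P[0]/1e3,P[1]/1e3,z],ori(P[2],s)); print(nm,s,z,None if q is None else np.array(q))
E
```

```text
old -1 0.008 [ 0.17  0.78  0.01  1.71 -0.02  0.65 -1.34]
old -1 0.15 [ 0.2   0.6  -0.03  1.59  0.02  0.95 -1.37]
old 1 0.008 [ 0.56  0.87 -0.65  1.7   0.69  0.81  1.19]
old 1 0.15 [ 0.61  0.7  -0.74  1.58  0.52  1.07  1.33]
front -1 0.008 [ 0.22  0.71 -0.    1.9   0.    0.52 -1.24]
front -1 0.15 [ 0.26  0.51 -0.05  1.78  0.03  0.85 -1.27]
front 1 0.008 [ 0.6   0.79 -0.61  1.89  0.7   0.68  1.24]
front 1 0.15 [ 0.7   0.61 -0.76  1.77  0.5   0.97  1.42]
short -1 0.02 [ 0.52  0.74  0.16  1.78 -0.18  0.63 -1.24]
short -1 0.07 [ 0.51  0.67  0.17  1.75 -0.16  0.74 -1.26]
short -1 0.2 [ 0.51  0.52  0.18  1.61 -0.1   1.03 -1.31]
short 1 0.02 [ 0.93  0.79 -0.52  1.77  0.56  0.73  1.23]
short 1 0.07 [ 0.96  0.73 -0.56  1.73  0.5   0.83  1.28]
short 1 0.2 [ 1.    0.58 -0.64  1.59  0.38  1.09  1.39]
back -1 0.008 [ 0.18  0.79 -0.    1.69  0.    0.66 -1.28]
back -1 0.15 [ 0.21  0.61 -0.05  1.58  0.04  0.95 -1.31]
back 1 0.008 [ 0.56  0.88 -0.66  1.68  0.7   0.83  1.26]
back 1 0.15 [ 0.61  0.72 -0.76  1.56  0.54  1.08  1.4 ]
bm -1 0.008 [-0.28  0.77  0.04  1.74 -0.05  0.63 -1.82]
bm -1 0.2 [-0.1   0.55 -0.24  1.56  0.15  1.06 -2.  ]
bm 1 0.008 [ 0.13  0.86 -0.65  1.73  0.7   0.8   0.66]
bm 1 0.2 [ 0.22  0.66 -0.83  1.55  0.51  1.17  0.82]
bl -1 0.008 [-0.68  0.75 -0.07  1.8   0.09  0.59 -2.64]
bl -1 0.2 [-0.45  0.54 -0.44  1.61  0.25  1.05 -2.8 ]
bl 1 0.008 [-0.42  0.8  -0.5   1.79  0.57  0.7   0.06]
bl 1 0.2 [-0.22  0.63 -0.85  1.6   0.51  1.14  0.11]
```

```bash
cat >> h.py <<'E'
import pickle
def go(bot,P,z,s,speed=.15,fl=None,lin=True):
    p=[P[0]/1e3,P[1]/1e3,z]
    return bot.move_linear(p,ori(P[2],s),speed,fl) if lin else bot.move_ptp(p,ori(P[2],s))
def st(bot,m=""):
    print(m,"t",round(bot.get_time(),2),"gap",round(bot.get_finger_gap(),3),"z",np.round(np.array(bot.get_tool_pos())*1e3,1),"F",np.round(bot.get_force(),1))
def snap(bot,tag):
    D={n:bot.get_image(n) for n in("scene","top")};pickle.dump(D,open(f"d_{tag}.pkl","wb"));return D
E
python3 - <<'E'
from station import bot
from h import *
P=(599.2,-132.5,2)
go(bot,P,.12,-1,lin=False);st(bot,"above")
print(go(bot,P,.009,-1,.1,8));st(bot,"down")
bot.close(50);bot.hold(.2);st(bot,"closed")
E
```

```text
above t 2.38 gap 1.0 z [ 598.9 -134.3  120.1] F [-0.3  0.7  0.9]
False
down t 3.63 gap 0.999 z [ 599.9 -132.6    9.7] F [0.1 0.2 0.4]
closed t 4.6 gap -0.004 z [ 599.2 -132.5    9. ] F [-0.1  0.8  0.1]
```

Run:
```python
from station import bot
from h import *
D=snap(bot,"1")
a=[cv2.resize(D[n]["img"][y-50:y+50,x-65:x+65],None,fx=4,fy=4,interpolation=cv2.INTER_CUBIC) for n,x,y in(("top",331,217),("scene",240,260))]
cv2.imwrite("pics/g1.png",np.vstack(a)[:, :])
```

```text
(no output)
```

View pics/g1.png

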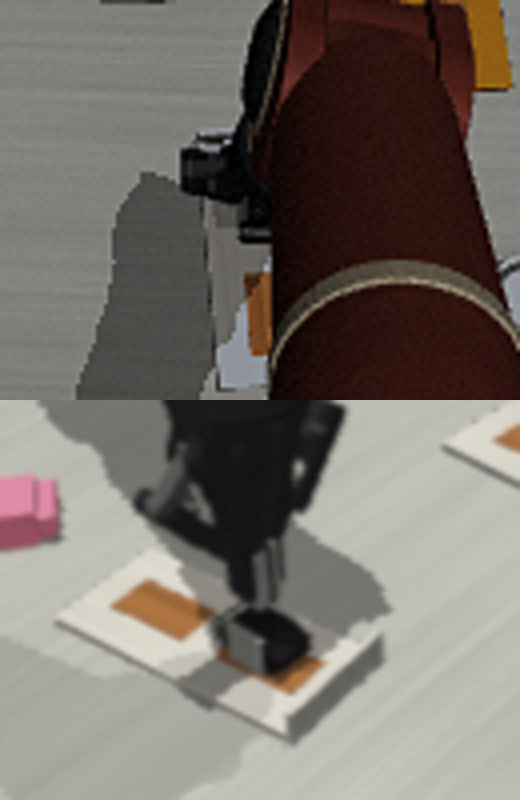

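Run:
```python
from h import *
D=pickle.load(open("d_1.pkl","rb"));d=D["scene"]
for z in(.009,.02,.03,.04,.05):print(z,proj(d,[.5992,-.1325,z]).round(1))
x,y=240,262
im=d["img"][y-30:y+30,x-40:x+40];im=(255*(im/255.)**.5).astype(np.uint8)
im=cv2.resize(im,None,fx=10,fy=10,interpolation=cv2.INTER_CUBIC);cv2.imwrite("pics/g1b.png",im)
```

```text
0.009 [[240.5 272.4]]
0.02 [[240.1 268.4]]
0.03 [[239.7 264.7]]
0.04 [[239.4 261. ]]
0.05 [[239.  257.2]]
```

View pics/g1b.png

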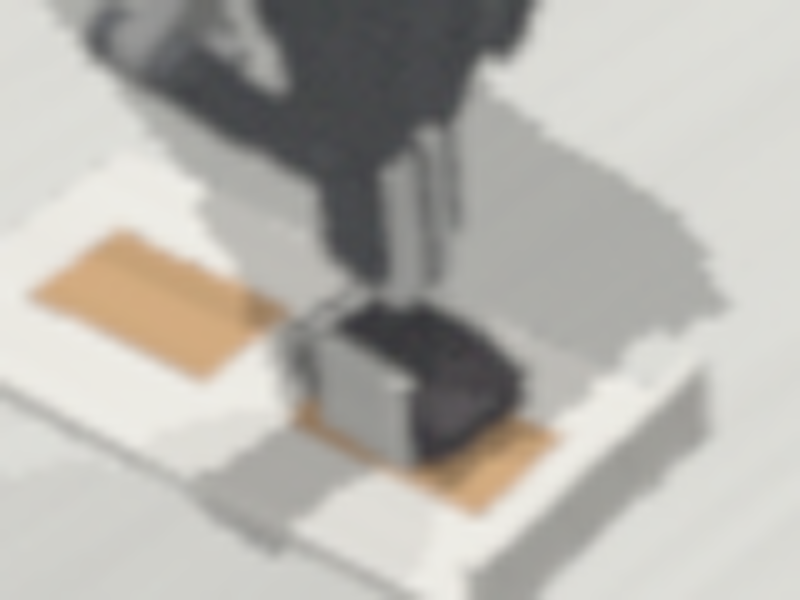

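Run:
```python
from h import *
from station import bot
print(np.array(bot.get_tcp_rot()).round(3).tolist(), bot.get_joint_positions())
D=pickle.load(open("d_1.pkl","rb"));d=D["scene"]
im=d["img"][100:300,140:340];im=(255*(im/255.)**.4).astype(np.uint8)
im=cv2.resize(im,None,fx=3,fy=3,interpolation=cv2.INTER_CUBIC)
for z in np.arange(0.0,.25,.01):
    u=((proj(d,[.5992,-.1325,z])[0]-[140,100]+.5)*3).astype(int);cv2.circle(im,tuple(map(int,u)),1,(0,0,255) if round(z*100)%5 else (0,255,0),-1)
cv2.imwrite("pics/g1c.png",im)
```

```text
[[0.035, 0.0, 0.999], [-0.999, -0.0, 0.035], [0.0, -1.0, 0.0]] [ 0.193443    0.78181754 -0.01897235  1.7080911   0.022059    0.65187802
 -1.37347632]
```

View pics/g1c.png

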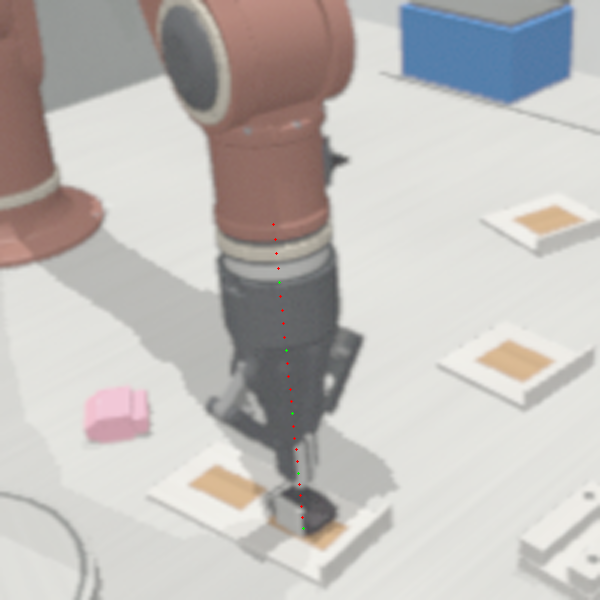

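The grip closed on nothing: in the scene picture the shut fingers end at about (240,262), just above the old segment, so the real tips sit higher than the TCP I assumed. I'll measure the offset with a gentle touch on the segment top.

Run:
```python
from station import bot
from h import *
P=(599.2,-132.5,2)
print(go(bot,P,-.012,-1,.02,2.5));st(bot,"touch")
```

```text
True
touch t 5.41 gap -0.002 z [ 599.1 -132.5   -4.9] F [-0.7  0.1  4.1]
```

Contact came at TCP z = -4.9 mm on a surface 30 mm high, so the shut tips really end about 35 mm above the reported TCP. I'll use that measured offset and descend open with a force guard.

Run:
```python
from station import bot
from h import *
P=(599.2,-132.5,2)
go(bot,P,.03,-1,.15)
bot.let_go();st(bot,"open")
print(go(bot,P,-.024,-1,.08,4));st(bot,"down")
D=snap(bot,"2");d=D["scene"]
im=d["img"][170:300,160:320];im=(255*(im/255.)**.5).astype(np.uint8)
cv2.imwrite("pics/g2.png",cv2.resize(im,None,fx=4.5,fy=4.5,interpolation=cv2.INTER_CUBIC))
```

```text
open t 6.58 gap 1.0 z [ 599.2 -132.5   30. ] F [-0.2 -0.1 -0.2]
False
down t 7.4 gap 1.001 z [ 599.6 -132.6  -23.8] F [1.  0.5 0. ]
```

View pics/g2.png

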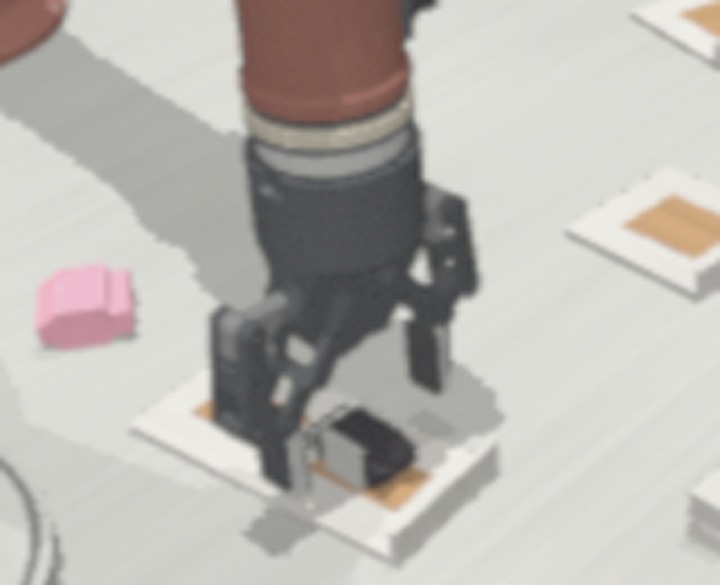

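Run:
```python
from station import bot
from h import *
P=(599.2,-132.5,2)
bot.close(50);bot.hold(.2);st(bot,"closed")
if bot.get_finger_gap()>.15:
    go(bot,P,.03,-1,.08);st(bot,"lift")
D=snap(bot,"3");d=D["scene"]
im=d["img"][170:300,160:320];im=(255*(im/255.)**.5).astype(np.uint8)
cv2.imwrite("pics/g3.png",cv2.resize(im,None,fx=4.5,fy=4.5,interpolation=cv2.INTER_CUBIC))
```

```text
closed t 8.28 gap 0.29 z [ 599.6 -132.6  -23.6] F [-0.2  0.6  3.9]
lift t 9.1 gap 0.292 z [ 598.8 -132.4   29.8] F [-0.7 -0.4 -2. ]
```

View pics/g3.png

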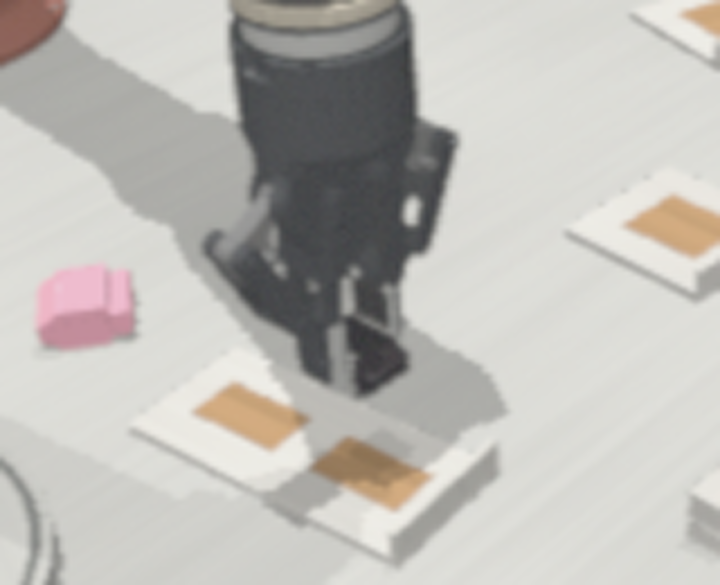

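```bash
cat >> h.py <<'E'
def setdown(bot,P,s,ztouch,fl=3,margin=.004,up=.06):
    go(bot,P,ztouch+.012,s,.08);bot.hold(.2)
    r=go(bot,P,ztouch-margin,s,.015,fl);st(bot,f"touch {r}")
    bot.let_go();bot.hold(.1);go(bot,P,ztouch+up,s,.15);st(bot,"released")
E
python3 - <<'E'
from station import bot
from h import *
P=off(LANEP,-38);print(P)
go(bot,P,.03,-1,.1)
setdown(bot,P,-1,-.0236)
# move aside so that cameras see
go(bot,(467,-358,-26),.16,-1,lin=False);st(bot,"aside")
D=snap(bot,"4")
for n in D:
    print(n,fit(D[n],[(-.065,-.011,-.015,.015),(.011,.065,-.015,.015)],.006,(566,-138,6),[(0,0),(0,1),(0,2),(0,3)]))
cv2.imwrite("pics/p4.png",np.vstack([cv2.resize(D[n]["img"][y-37:y+37,x-50:x+50],None,fx=4,fy=4,interpolation=cv2.INTER_CUBIC) for n,x,y in(("top",333,235),("scene",225,265))]))
E
```

```text
(np.float64(528.522263369052), np.float64(-142.00397551682886), 6.2)
touch True t 11.71 gap 0.288 z [ 528.4 -142.   -23.7] F [-1.3  0.4  4.5]
released t 12.98 gap 0.999 z [ 528.1 -141.9   36.2] F [-0.3  0.9  0. ]
aside t 13.99 gap 0.999 z [ 467.7 -355.1  158.6] F [-0.2 -0.5 -0.7]
scene (array([ 565.76, -136.85,    5.81]), np.float64(-94.0))
top (array([ 566.77, -138.17,    5.92]), np.float64(-96.0))
```

View pics/p4.png

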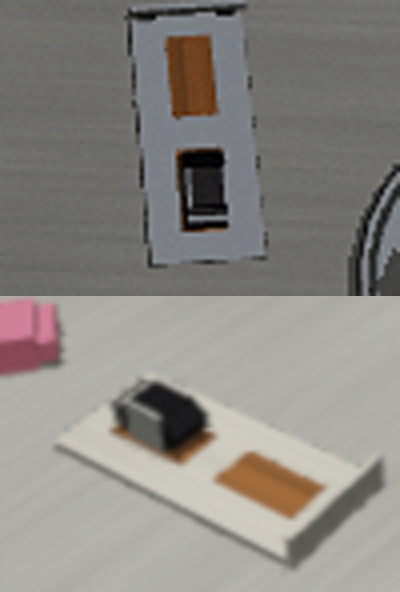

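Run:
```python
from h import *
D=pickle.load(open("d_4.pkl","rb"))
f=(-.025,.025,-.013,.013);m=seg(.026)[0];inl=(-.027,.027,-.015,.015)
for n,L,c in(("top",(567.1,-138.4,6.05),(333,245)),("scene",(565.4,-137.0,6.0),(216,260))):
    p=off(L,-38)
    overlay(D[n],[(p,m,.030,(0,0,255)),(p,f,.006,(0,255,0)),(p,inl,.006,(255,0,0)),(p,m,.006,(0,255,255))],c,(36,36),14,"q_"+n)
a=[cv2.imread(f"pics/q_{n}.png") for n in("top","scene")];cv2.imwrite("pics/q4.png",cv2.resize(np.hstack(a),(800,400)))
```

```text
(no output)
```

View pics/q4.png

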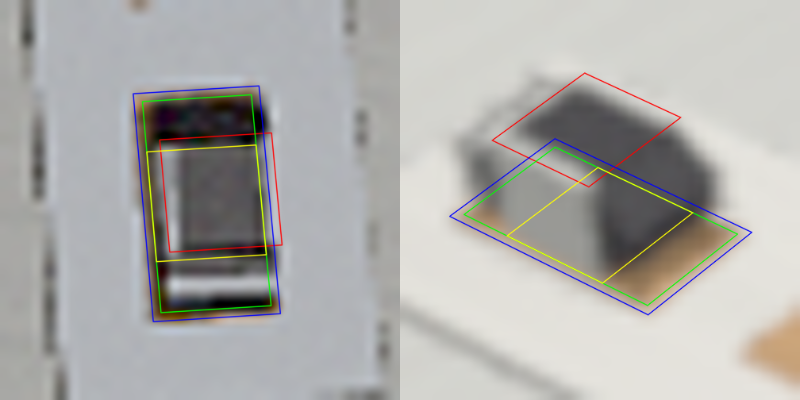

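The old segment is within about 1 mm of the front inlay in both views (top (333,245), scene (216,260)), and square to it. Next is the new short one from the top of the stack.

Run:
```python
from station import bot
from h import *
P=(467.7,-358.5,-26)
go(bot,P,.11,-1,.1)
print(go(bot,P,.041,-1,.08,4));st(bot,"down")
D=snap(bot,"5");d=D["scene"]
im=d["img"][200:340,20:180];im=(255*(im/255.)**.5).astype(np.uint8)
cv2.imwrite("pics/g5.png",cv2.resize(im,None,fx=4,fy=4,interpolation=cv2.INTER_CUBIC))
```

```text
False
down t 15.75 gap 1.004 z [ 468.1 -358.8   41.5] F [-0.6  0.6  0.9]
```

View pics/g5.png

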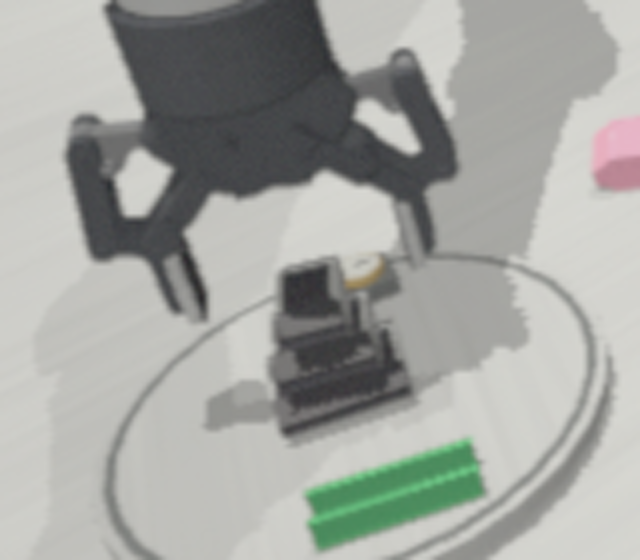

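Run:
```python
from station import bot
from h import *
P=(467.7,-358.5,-26)
bot.close(50);bot.hold(.2);st(bot,"closed")
go(bot,P,.11,-1,.08);st(bot,"lift")
D=snap(bot,"6");d=D["scene"]
im=d["img"][180:340,20:180];im=(255*(im/255.)**.5).astype(np.uint8)
cv2.imwrite("pics/g6.png",cv2.resize(im,None,fx=3.7,fy=3.7,interpolation=cv2.INTER_CUBIC))
```

```text
closed t 16.62 gap 0.289 z [ 467.9 -359.    41.4] F [ 0.2 -0.2  3.5]
lift t 17.64 gap 0.291 z [ 467.2 -358.1  109.4] F [ 0.3  0.4 -2.5]
```

View pics/g6.png

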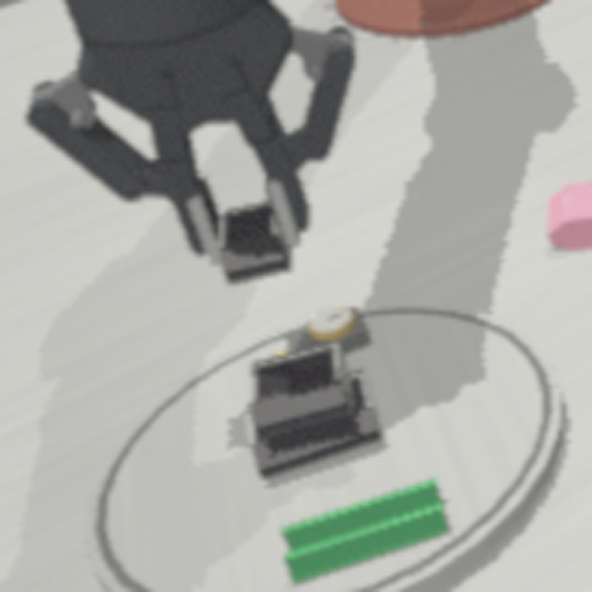

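Run:
```python
from station import bot
from h import *
P=off(LANEP,38);print(P)
go(bot,P,.06,-1,lin=False);st(bot,"above")
setdown(bot,P,-1,-.0208)
go(bot,(530,128,-2),.2,1,lin=False);st(bot,"aside")
D=snap(bot,"7")
f=(-.025,.025,-.013,.013);m=seg(.026)[0];inl=(-.027,.027,-.015,.015)
for n,L,c in(("top",(567.1,-138.4,6.05),(333,232)),("scene",(565.4,-137.0,6.0),(226,266))):
    it=[]
    for dx in(-38,38):
        p=off(L,dx);it+=[(p,m,.030,(0,0,255)),(p,f,.006,(0,255,0)),(p,inl,.006,(255,0,0)),(p,m,.006,(0,255,255))]
    overlay(D[n],it,c,(56,60),9,"q_"+n)
    print(n,fit(D[n],LANE[1:],.006,(566,-138,6),[(0,1)]), fit(D[n],seg(.042),.068,(466,-356,-23)))
a=[cv2.imread(f"pics/q_{n}.png") for n in("top","scene")];cv2.imwrite("pics/q7.png",cv2.resize(np.hstack(a),(800,430)))
cv2.imwrite("pics/s7.png",np.hstack([cv2.resize(D[n]["img"][y-30:y+30,x-30:x+30],None,fx=6.5,fy=6.5,interpolation=cv2.INTER_CUBIC) for n,x,y in(("top",422,270),("scene",105,290))]))
```

```text
(np.float64(604.0777366309479), np.float64(-133.79602448317115), 6.2)
above t 18.78 gap 0.29 z [ 603.2 -137.4   60.2] F [-0.4 -0.8 -2.2]
touch True t 20.76 gap 0.289 z [ 603.9 -133.8  -20.6] F [-0.7  0.2  5.3]
released t 22.03 gap 1.0 z [ 603.6 -133.7   39. ] F [-0.4  0.5  0.3]
aside t 23.81 gap 0.998 z [529.9 127.2 199.2] F [-0.2  0.7  0.4]
top (array([ 567.95, -138.63,    6.31]), np.float64(-123.7)) (array([ 462.63, -357.4 ,  -24.73]), np.float64(-72.3))
scene (array([ 563.44, -137.36,    5.91]), np.float64(-95.1)) (array([ 469.36, -358.68,  -27.46]), np.float64(-57.8))
```

View pics/q7.png

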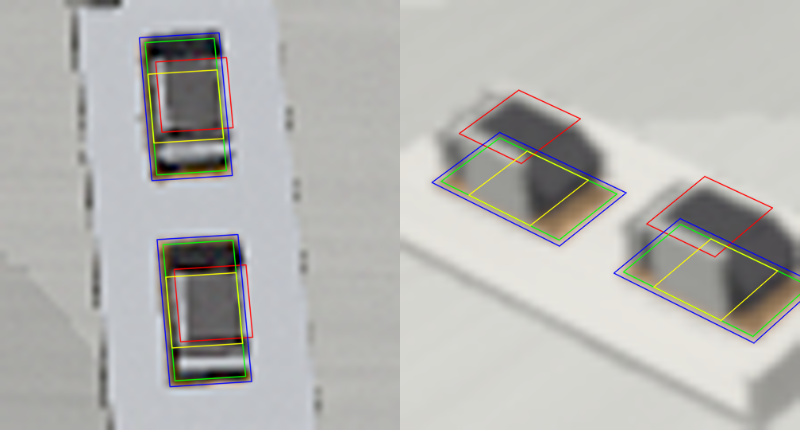

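View pics/s7.png

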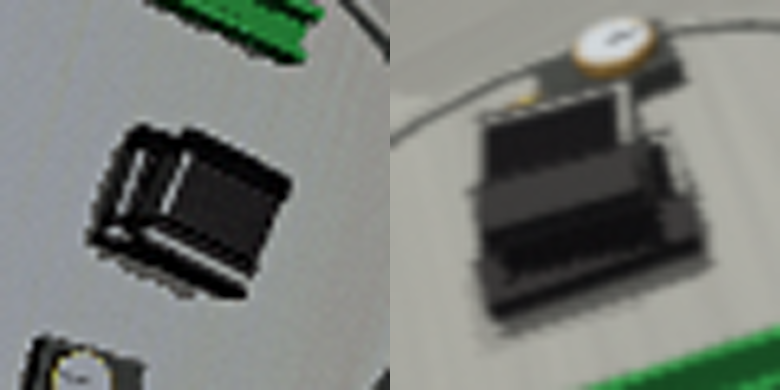

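```bash
cat >> h.py <<'E'
def objrect(d,P,z,hx,hy,mm=.00025):
    "rectified patch in object frame, up=+x left=+y"
    w=int(2*hy/mm);h=int(2*hx/mm)
    c=[(hx,hy),(hx,-hy),(-hx,-hy),(-hx,hy)]
    W=np.array([[*(np.array(off(P,a*1e3,b*1e3)[:2])/1e3),z] for a,b in c])
    H=cv2.getPerspectiveTransform(proj(d,W).astype(np.float32),np.float32([[0,0],[w,0],[w,h],[0,h]])-.5)
    return cv2.warpPerspective(d["img"],H,(w,h),flags=cv2.INTER_CUBIC)
E
python3 - <<'E'
from h import *
D=pickle.load(open("d_7.pkl","rb"))
out=[]
for n,L in(("top",(567.1,-138.4,6.05)),("scene",(565.1,-137.1,6.1))):
    A=[objrect(D[n],off(L,dx),.006,.04,.03) for dx in(-38,38)]
    g=[cv2.GaussianBlur(a,(0,0),4).astype(np.float32) for a in A]
    t=g[0][40:280,40:200]
    r=cv2.matchTemplate(g[1],t,cv2.TM_CCOEFF_NORMED)
    _,v,_,l=cv2.minMaxLoc(r);print(n,v,"back rel front: dx",-(l[1]-40)*.25,"dy",-(l[0]-40)*.25)
    out+= [(255*(a/255.)**.5).astype(np.uint8) for a in A]
for o in out:
    cv2.rectangle(o,(120-60,160-108),(120+60,160+108),(255,0,0),1)
cv2.imwrite("pics/cmp.png",cv2.resize(np.hstack(out),(800,267)))
E
```

```text
top 0.9449729919433594 back rel front: dx 1.75 dy 0.25
scene 0.9824320673942566 back rel front: dx 1.5 dy 0.5
```

View pics/cmp.png

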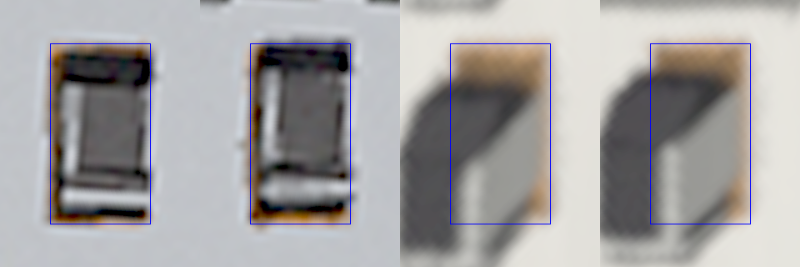

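Run:
```python
from h import *
D=pickle.load(open("d_7.pkl","rb"))
L=(567.1,-138.4,6.05);d=D["top"]
for dx in(-38,38):
    a=objrect(d,off(L,dx),.030,.04,.03).astype(float).mean(2)
    p=a[:,105:145].mean(1)   # +-5mm centre columns, 
    x=40-.25*(np.arange(len(p))+.5)
    gr=np.gradient(p)/-.25
    print(dx,[(round(x[i],1),round(p[i])) for i in range(80,260,4)])
    a=objrect(d,off(L,dx),.018,.04,.03).astype(float).mean(2)
```

```text
-38 [(np.float64(19.9), 7), (np.float64(18.9), 4), (np.float64(17.9), 7), (np.float64(16.9), 8), (np.float64(15.9), 9), (np.float64(14.9), 9), (np.float64(13.9), 5), (np.float64(12.9), 4), (np.float64(11.9), 11), (np.float64(10.9), 24), (np.float64(9.9), 36), (np.float64(8.9), 40), (np.float64(7.9), 38), (np.float64(6.9), 37), (np.float64(5.9), 37), (np.float64(4.9), 36), (np.float64(3.9), 36), (np.float64(2.9), 36), (np.float64(1.9), 37), (np.float64(0.9), 37), (np.float64(-0.1), 38), (np.float64(-1.1), 39), (np.float64(-2.1), 38), (np.float64(-3.1), 38), (np.float64(-4.1), 38), (np.float64(-5.1), 38), (np.float64(-6.1), 37), (np.float64(-7.1), 37), (np.float64(-8.1), 37), (np.float64(-9.1), 39), (np.float64(-10.1), 41), (np.float64(-11.1), 36), (np.float64(-12.1), 21), (np.float64(-13.1), 10), (np.float64(-14.1), 15), (np.float64(-15.1), 29), (np.float64(-16.1), 39), (np.float64(-17.1), 28), (np.float64(-18.1), 26), (np.float64(-19.1), 68), (np.float64(-20.1), 133), (np.float64(-21.1), 165), (np.float64(-22.1), 134), (np.float64(-23.1), 73), (np.float64(-24.1), 23)]
38 [(np.float64
[... 371 characters left out ...]
64(3.9), 32), (np.float64(2.9), 32), (np.float64(1.9), 33), (np.float64(0.9), 34), (np.float64(-0.1), 34), (np.float64(-1.1), 34), (np.float64(-2.1), 34), (np.float64(-3.1), 34), (np.float64(-4.1), 34), (np.float64(-5.1), 34), (np.float64(-6.1), 34), (np.float64(-7.1), 34), (np.float64(-8.1), 35), (np.float64(-9.1), 35), (np.float64(-10.1), 35), (np.float64(-11.1), 33), (np.float64(-12.1), 27), (np.float64(-13.1), 22), (np.float64(-14.1), 20), (np.float64(-15.1), 15), (np.float64(-16.1), 16), (np.float64(-17.1), 42), (np.float64(-18.1), 85), (np.float64(-19.1), 122), (np.float64(-20.1), 131), (np.float64(-21.1), 113), (np.float64(-22.1), 82), (np.float64(-23.1), 53), (np.float64(-24.1), 28)]
```

Both shorts check out within about 0.7 mm along x (plateau edges relative to the lane in the top image). Now I measure the middle segment at (424,270).

Run:
```python
from h import *
D=pickle.load(open("d_7.pkl","rb"))
f=(-.025,.025,-.021,.021);m=seg(.042)[0]
p=(467,-358,-25)
for n,c in(("top",(422,270)),("scene",(104,288))):
    overlay(D[n],[(p,m,.068,(0,0,255)),(p,f,.044,(0,255,0))],c,(40,40),10,"q_"+n)
a=[cv2.imread(f"pics/q_{n}.png") for n in("top","scene")];cv2.imwrite("pics/q8.png",np.hstack(a))
A=[(255*(objrect(D[n],p,.068,.04,.04)/255.)**.5).astype(np.uint8) for n in D]
for o in A:
    cv2.rectangle(o,(160-84,160-52),(160+84,160+52),(0,0,255),1)
cv2.imwrite("pics/r8.png",np.hstack(A))
```

```text
(no output)
```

View pics/q8.png

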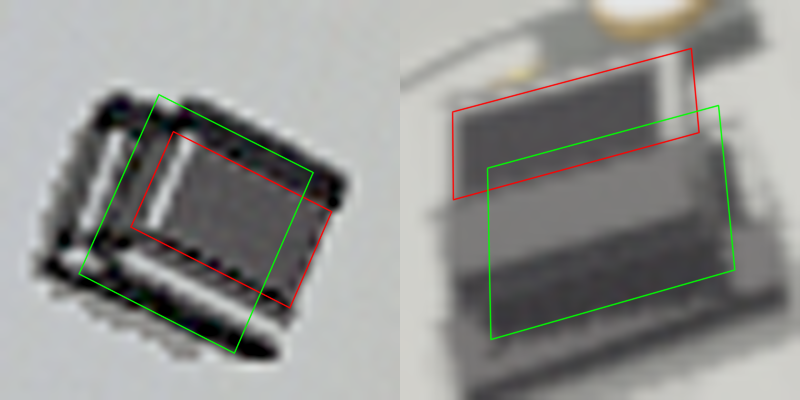

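View pics/r8.png

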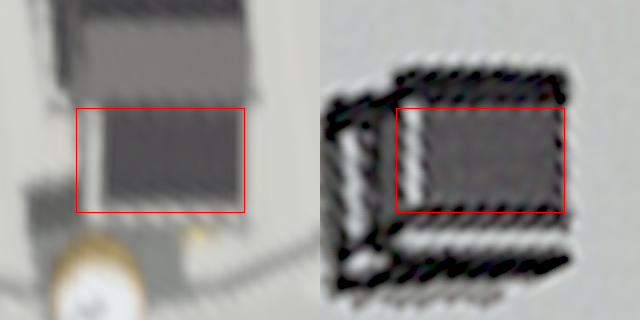

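Run:
```python
from station import bot
from h import *
P=(467.4,-358,-25)
go(bot,P,.10,1,lin=False);st(bot,"above")
print(go(bot,P,.016,1,.08,4));st(bot,"down")
bot.close(60);bot.hold(.2);st(bot,"closed")
if bot.get_finger_gap()>.4:
    go(bot,P,.10,1,.08);st(bot,"lift")
D=snap(bot,"9");d=D["scene"]
im=d["img"][180:340,20:180];im=(255*(im/255.)**.5).astype(np.uint8)
cv2.imwrite("pics/g9.png",cv2.resize(im,None,fx=3.7,fy=3.7,interpolation=cv2.INTER_CUBIC))
```

```text
above t 25.73 gap 0.999 z [ 468.8 -356.2  100.6] F [-0.5  0.7 -0.3]
False
down t 26.93 gap 0.996 z [ 467.9 -358.2   16.6] F [0.4 0.3 0.1]
closed t 27.61 gap 0.475 z [ 467.8 -358.5   16.7] F [-1.1 -0.7  5.6]
lift t 28.81 gap 0.472 z [ 466.9 -357.9   99.3] F [ 0.5  0.4 -2. ]
```

View pics/g9.png

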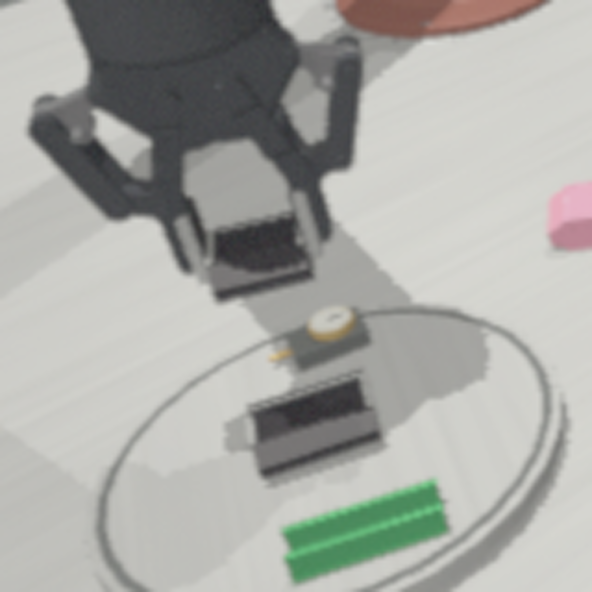

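Run:
```python
from station import bot
from h import *
P=BMP
go(bot,P,.06,1,lin=False);st(bot,"above")
setdown(bot,P,1,-.0212)
go(bot,(440,360,-15),.2,1,lin=False);st(bot,"aside")
D=snap(bot,"10")
f=(-.025,.025,-.021,.021);m=seg(.042)[0];inl=BM[0]
for n,c in(("top",(233,218)),("scene",(311,218))):
    r=fit(D[n],BM[1:],.006,BMP,[(0,1)]);print(n,r)
    L={"top":(589.4,127.9,-2.7),"scene":(588.4,129,-2.4)}[n]
    overlay(D[n],[(L,m,.030,(0,0,255)),(L,f,.006,(0,255,0)),(L,inl,.006,(255,0,0))],c,(40,40),10,"q_"+n)
a=[cv2.imread(f"pics/q_{n}.png") for n in("top","scene")];cv2.imwrite("pics/q10.png",np.hstack(a))
p=(467.4,-358,-25);m=seg(.058)[0];f=(-.025,.025,-.029,.029)
for n,c in(("top",(419,272)),("scene",(104,292))):
    overlay(D[n],[(p,m,.044,(0,0,255)),(p,f,.02,(0,255,0))],c,(40,40),10,"q_"+n)
a=[cv2.imread(f"pics/q_{n}.png") for n in("top","scene")];cv2.imwrite("pics/q10b.png",np.hstack(a))
A=[(255*(objrect(D[n],p,.044,.04,.04)/255.)**.5).astype(np.uint8) for n in D]
for o in A:
    cv2.rectangle(o,(160-116,160-52),(160+116,160+52),(0,0,255),1)
cv2.imwrite("pics/r10.png",np.hstack(A))
```

```text
above t 30.73 gap 0.474 z [589.6 126.1  59.8] F [-0.   0.3 -2.2]
touch True t 32.73 gap 0.477 z [588.9 128.3 -21.3] F [-0.8 -0.2  5.6]
released t 33.89 gap 0.998 z [588.8 127.9  38.6] F [ 0.2 -0.5  0. ]
aside t 35.11 gap 1.001 z [441.4 357.8 198.6] F [-0.2 -0.3 -0. ]
top (array([590.04, 128.17,  -2.7 ]), np.float64(-79.9))
scene (array([595.82, 128.61,  -3.24]), np.float64(-75.0))
```

View pics/q10.png

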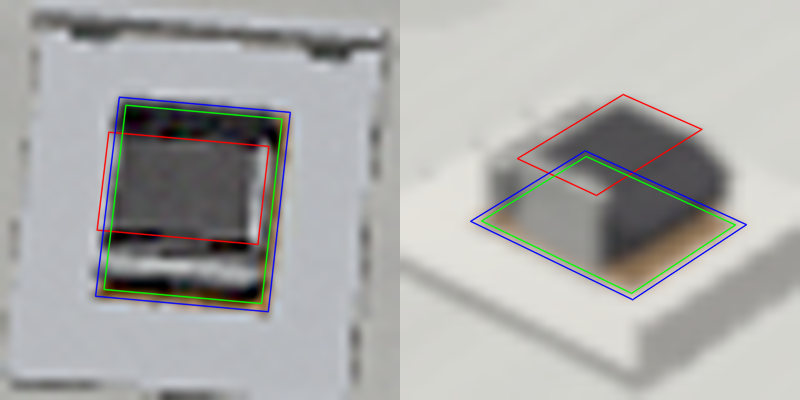

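View pics/q10b.png

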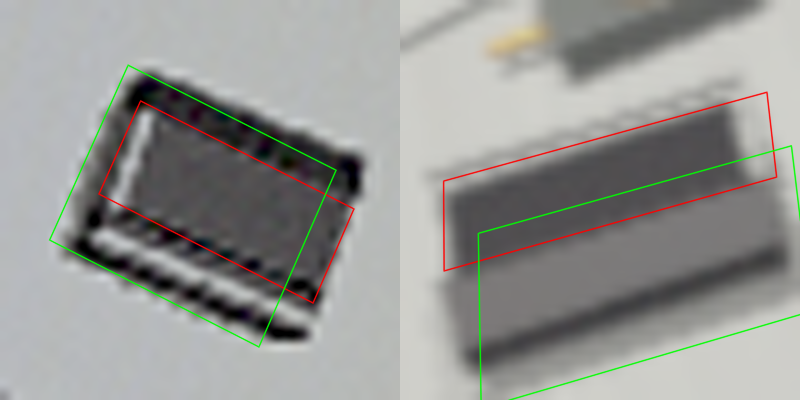

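View pics/r10.png

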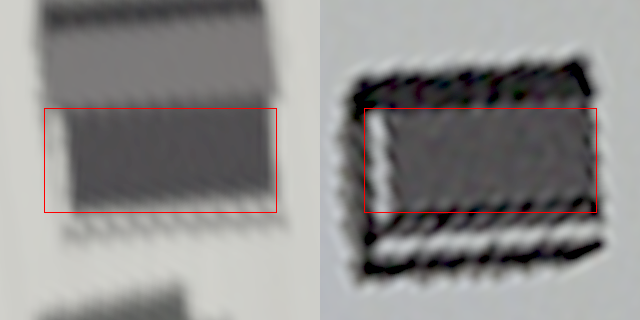

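Run:
```python
from h import *
D=pickle.load(open("d_10.pkl","rb"))
p=(468.4,-358.3,-20.5);A=[]
for n in D:
    print(n,fit(D[n],[(-.012,.012,-.0275,.0275)],.044,p))
    o=(255*(objrect(D[n],p,.044,.04,.04)/255.)**.5).astype(np.uint8)
    cv2.rectangle(o,(160-116,160-52),(160+116,160+52),(0,0,255),1);A.append(o)
cv2.imwrite("pics/r11.png",np.hstack(A))
a=objrect(D["top"],(589.4,127.9,-2.7),.030,.04,.03).astype(float).mean(2)[:,100:140].mean(1)
print([(40-.25*i,round(a[i])) for i in range(88,256,4)])
```

```text
scene (array([ 467.47, -360.51,  -19.69]), np.float64(-71.4))
top (array([ 462.01, -357.15,  -20.51]), np.float64(-66.0))
[(18.0, 4), (17.0, 6), (16.0, 3), (15.0, 1), (14.0, 5), (13.0, 17), (12.0, 29), (11.0, 34), (10.0, 32), (9.0, 28), (8.0, 27), (7.0, 27), (6.0, 27), (5.0, 27), (4.0, 27), (3.0, 27), (2.0, 26), (1.0, 26), (0.0, 26), (-1.0, 27), (-2.0, 27), (-3.0, 27), (-4.0, 27), (-5.0, 27), (-6.0, 28), (-7.0, 28), (-8.0, 30), (-9.0, 31), (-10.0, 27), (-11.0, 20), (-12.0, 13), (-13.0, 14), (-14.0, 22), (-15.0, 27), (-16.0, 18), (-17.0, 11), (-18.0, 40), (-19.0, 98), (-20.0, 142), (-21.0, 134), (-22.0, 88), (-23.0, 41)]
```

View pics/r11.png

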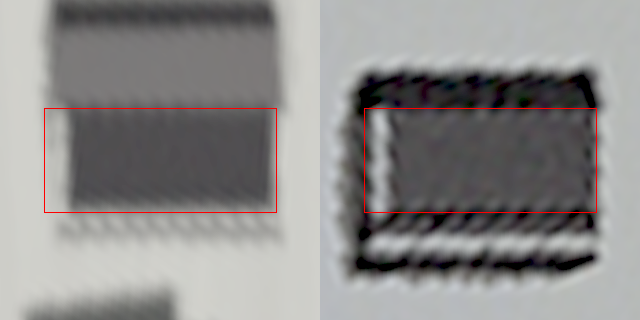

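Run:
```python
from station import bot
from h import *
P=(468.4,-358.3,-20.5)
go(bot,P,.07,1,lin=False);st(bot,"above")
print(go(bot,P,-.0095,1,.08,4));st(bot,"down")
bot.close(80);bot.hold(.2);st(bot,"closed")
if bot.get_finger_gap()>.55:
    go(bot,P,.08,1,.08);st(bot,"lift")
D=snap(bot,"12");d=D["scene"]
im=d["img"][180:340,20:180];im=(255*(im/255.)**.5).astype(np.uint8)
cv2.imwrite("pics/g12.png",cv2.resize(im,None,fx=3.7,fy=3.7,interpolation=cv2.INTER_CUBIC))
```

```text
above t 37.79 gap 1.003 z [ 469.5 -357.    70.4] F [-0.6 -0.4  0.1]
False
down t 38.93 gap 0.996 z [ 468.9 -358.5   -8.9] F [0.  0.1 0. ]
closed t 39.51 gap 0.658 z [ 469.  -359.1   -8.3] F [-0.7 -0.5  5.7]
lift t 40.77 gap 0.654 z [ 467.9 -358.1   79.3] F [ 0.6  0.1 -2.4]
```

View pics/g12.png

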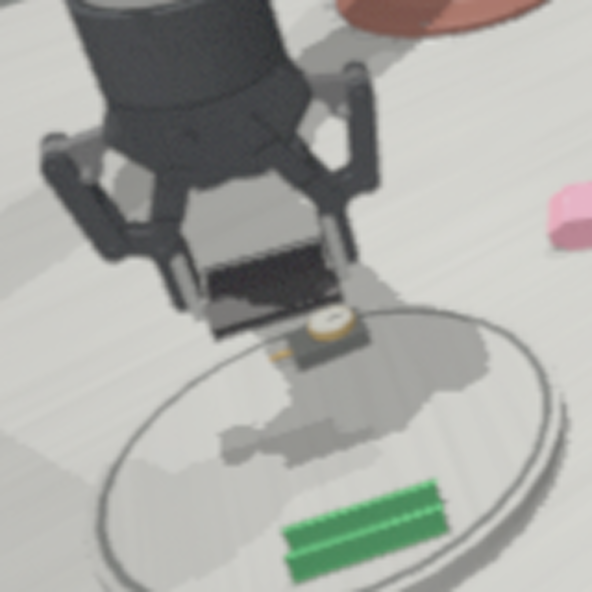

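Run:
```python
from station import bot
from h import *
P=BLP
go(bot,P,.06,1,lin=False);st(bot,"above")
setdown(bot,P,1,-.0227)
go(bot,(450,-50,0),.25,1,lin=False);st(bot,"aside")
D=snap(bot,"13")
f=(-.025,.025,-.029,.029);m=seg(.058)[0];inl=BL[0]
for n,c in(("top",(137,267)),("scene",(322,171))):
    L={"top":(451.5,368.0,-15.5),"scene":(451,369.1,-15.7)}[n]
    overlay(D[n],[(L,m,.030,(0,0,255)),(L,f,.006,(0,255,0)),(L,inl,.006,(255,0,0))],c,(40,40),10,"q_"+n)
a=[cv2.imread(f"pics/q_{n}.png") for n in("top","scene")];cv2.imwrite("pics/q13.png",np.hstack(a))
cv2.imwrite("pics/top13.png",D["top"]["img"]);cv2.imwrite("pics/scene13.png",D["scene"]["img"])
a=objrect(D["top"],(451.5,368.0,-15.5),.030,.04,.03).astype(float).mean(2)[:,100:140].mean(1)
print([(40-.25*i,round(a[i])) for i in range(88,256,4)])
```

```text
above t 43.45 gap 0.65 z [452.7 367.2  59.8] F [-0.2 -0.6 -3. ]
touch True t 45.44 gap 0.653 z [451.5 368.5 -22.3] F [ 0.1 -0.2  5. ]
released t 46.51 gap 0.999 z [451.5 368.   37. ] F [-0.2 -0.8 -0.3]
aside t 48.23 gap 1.001 z [450.  -49.3 249.7] F [ 0.5  0.5 -0.4]
[(18.0, 9), (17.0, 9), (16.0, 9), (15.0, 7), (14.0, 6), (13.0, 9), (12.0, 15), (11.0, 20), (10.0, 22), (9.0, 21), (8.0, 21), (7.0, 21), (6.0, 21), (5.0, 22), (4.0, 22), (3.0, 22), (2.0, 21), (1.0, 21), (0.0, 21), (-1.0, 22), (-2.0, 21), (-3.0, 21), (-4.0, 21), (-5.0, 21), (-6.0, 21), (-7.0, 21), (-8.0, 20), (-9.0, 19), (-10.0, 21), (-11.0, 21), (-12.0, 17), (-13.0, 14), (-14.0, 15), (-15.0, 15), (-16.0, 11), (-17.0, 19), (-18.0, 58), (-19.0, 113), (-20.0, 137), (-21.0, 109), (-22.0, 53), (-23.0, 18)]
```

View pics/q13.png

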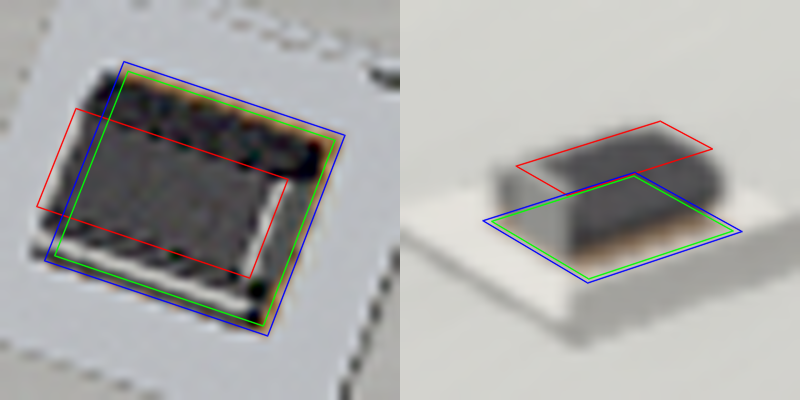

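View pics/top13.png

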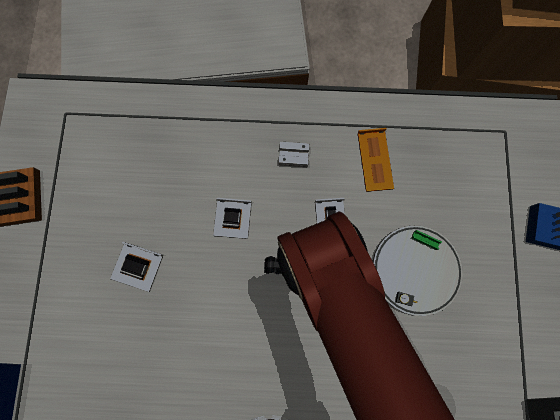

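View pics/scene13.png

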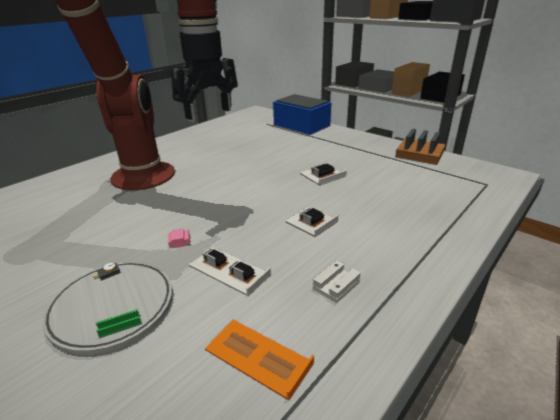

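The long segment in its bay (top image (137,267)) matches the model outline, with its centre about 0 mm off along x. The gauge (405,298), protector (426,239), die seat (293,154) and both decoys are where they were. I'm handing in the job.

Run:
```python
from station import bot
bot.hold(.3);bot.finish_job();print(bot.get_time())
```

```text
the job is handed in; nothing more can be done
the job is handed in; nothing more can be done
```

I moved the older short segment to the front place. From the top of the stack I then set the new short one behind it, the middle one in the middle bay and the long one in the long bay. I handed the job in at about 48.5 s of the 112 s allowed; no verdict was reported.

- **Placing:** each segment was lowered until the wrist force changed by about 3 N (readings at stop 4.5–5.6 N), then released.
- **Final pictures:** relative to each inlay in the top camera, the segments' centres along x came out at about -0.6 mm (older), +0.5 mm (new short), +0.5 to +0.9 mm (middle) and 0 mm (long). I checked y and squareness only against drawn outlines; they looked right to about 1 mm, with no visible twist.
- **Left alone:** the gauge, protector, die seat, pink piece and orange plate appear unmoved.

**What failed or disagreed:**
- **Missed first grip:** the first close on the older segment caught nothing, because the real finger tips end about 30–35 mm above the reported TCP. I measured this with a light touch (about 4 N) on top of that segment and used the offset from then on.
- **Camera disagreement:** the two cameras differed by 1 to 2.4 mm on where the plates are, so I used the average. In the scene view the older segment's end face sat about one pixel higher than the model; I put that down to its bevelled edge.
- **Last look:** the arm hid part of the short row from the top camera, so the final view of that row is from the scene camera only. I had checked the row in both cameras right after placing the new short segment.

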